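# Put a delivery of slide, cover-glass and cuvette cartons away in a gravity-feed dispenser

### The job

Take the delivered stack of cartons apart and load the bench dispenser: put each carton lengthwise on the sloping lane of its own colour so that it slides down and comes to rest against the front stop. Both blue slide cartons go into the blue lane, the opened one (it stands by itself, lid off) ahead at the stop so that it is used up first, and the sealed one right behind it. Keep the cartons upright, since they hold glass, and do not disturb the dropper bottle and the vial that stand nearby.

Things in the scene. Friction and masses are not known exactly. Their poses are not given: they have to be found in the camera images.
- opened_slide_carton: Blue carton without lid, open at the top so that the edges of the glass slides show, 80 x 54 x 36 mm, standing by itself on the worktop. All cartons are stiff boxes to be gripped across their width; origin: centre of the underside, x along the length, z up.
- sealed_slide_carton: Blue closed carton with a white label, 80 x 54 x 36 mm; at the start on top of the stack of three. All cartons are stiff boxes to be gripped across their width; origin: centre of the underside, x along the length, z up.
- cover_glass_carton: Green closed carton with a white label, 100 x 55 x 36 mm; at the start in the middle of the stack. All cartons are stiff boxes to be gripped across their width; origin: centre of the underside, x along the length, z up.
- cuvette_carton: Orange closed carton with a white label, 122 x 56 x 44 mm; at the start at the bottom of the stack, on the worktop. All cartons are stiff boxes to be gripped across their width; origin: centre of the underside, x along the length, z up.
- blue_lane_stop (a point): Dispenser lane with blue edges, floor stripe and front card. Point on its floor at the inner face of the stop, midway across; x up the lane along the floor (20 deg slope), y across, z square off the floor. 64 mm wide inside, walls 12 mm high (keep fingertips above them), 268 mm long to its open raised end, stop 30 mm high. Slippery: a released carton slides down to the stop or the one ahead.
- green_lane_stop (a point): Dispenser lane with green edges, floor stripe and front card. Point on its floor at the inner face of the stop, midway across; x up the lane along the floor (20 deg slope), y across, z square off the floor. 64 mm wide inside, walls 12 mm high (keep fingertips above them), 268 mm long to its open raised end, stop 30 mm high. Slippery like the others. Lanes stand 120 mm apart, in any order.
- orange_lane_stop (a point): Dispenser lane with orange edges, floor stripe and front card. Point on its floor at the inner face of the stop, midway across; x up the lane along the floor (20 deg slope), y across, z square off the floor. 64 mm wide inside, walls 12 mm high (keep fingertips above them), 268 mm long to its open raised end, stop 30 mm high. Slippery like the others. All lanes share a grey base plate.
- dropper_bottle: Amber dropper bottle with black teat, 33 mm across, 100 mm high, a bystander. Origin: centre of the underside, z up.
- vial: Small glass vial with white cap, 21 mm across, 48 mm high, a bystander. Origin: centre of the underside, z up.

How it is judged:
At the end, for the whole second after the job is handed in: Each carton lies flat and lengthwise in the lane of its colour, released, at rest: opened blue, green and orange against the stop (10 mm), sealed blue right behind the opened one (14 mm); each within 9 mm of the lane's middle and 0.2 rad of its direction (x of opened_slide_carton in the frame of blue_lane_stop between 0.03 and 0.05 m and y of opened_slide_carton in the frame of blue_lane_stop between -0.009 and 0.009 m and z of opened_slide_carton in the frame of blue_lane_stop between -0.005 and 0.006 m and angle between the x axis of each of opened_slide_carton, sealed_slide_carton and the x axis of blue_lane_stop, either way round below 0.2 rad and angle between each of opened_slide_carton, sealed_slide_carton, cover_glass_carton, cuvette_carton's own z axis and vertical below 0.5 rad and linear speed of each of opened_slide_carton, sealed_slide_carton, cover_glass_carton, cuvette_carton below 0.02 m/s and x of sealed_slide_carton in the frame of blue_lane_stop between 0.106 and 0.134 m and y of sealed_slide_carton in the frame of blue_lane_stop between -0.009 and 0.009 m and z of sealed_slide_carton in the frame of blue_lane_stop between -0.005 and 0.006 m and x of cover_glass_carton in the frame of green_lane_stop between 0.04 and 0.06 m and y of cover_glass_carton in the frame of green_lane_stop between -0.009 and 0.009 m and z of cover_glass_carton in the frame of green_lane_stop between -0.005 and 0.006 m and angle between the x axis of cover_glass_carton and the x axis of green_lane_stop, either way round below 0.2 rad and x of cuvette_carton in the frame of orange_lane_stop between 0.051 and 0.071 m and y of cuvette_carton in the frame of orange_lane_stop between -0.009 and 0.009 m and z of cuvette_carton in the frame of orange_lane_stop between -0.005 and 0.006 m and angle between the x axis of cuvette_carton and the x axis of orange_lane_stop, either way round below 0.2 rad); the robot touches nothing.
It fails at once if a carton is tipped more than 45 degrees from upright (angle between any of opened_slide_carton, sealed_slide_carton, cover_glass_carton, cuvette_carton's own z axis and vertical above 0.785 rad).
It fails at once if the dropper bottle or the vial is pushed more than 25 mm or knocked over (distance of any of dropper_bottle, vial from where it was at the start of the episode above 0.025 m or angle between any of dropper_bottle, vial's own z axis and vertical above 0.5 rad).
It also fails if it takes over 120 s, if anything falls off the work surface, if the arm or the gripper's body presses on something with over 40 N, if the wrist force passes 120 N, or if a joint passes its speed limit or range.

### The arm

A 7-joint arm with a two-finger parallel gripper is mounted at the origin on a cart in front of the work surface, level with it; the furniture and walls round the work are solid. World frame = base frame: x ahead of the robot, y to its left, z up, the work surface at z = 0. Lengths are in m, angles in rad, forces in N, time in s.
With the tool pointing down it reaches from about 0.4 to 0.875 m from the base axis. Payload 19.3 kg.
Tool frame: the origin (TCP) lies at the very end of the fingers, on their centre line; the grasp point (between the pads) lies 19 mm behind it; z points along the fingers, y is the line along which they close (so a half turn about z gives the same grasp; the last joint's range is limited). The gripper opens to 85 mm and grips with 20 to 120 N. Pads are 22 mm wide; open, the fingers measure 114 mm over their backs; the gripper's body (76 mm by 85 mm) begins 54 mm behind the grasp point. The pads swing forward as they close: fully open they stand 13 mm farther back than shut.
Start: joints at [1.189, 0.521, -0.036, 1.599, 0.021, 1.021, -0.113], TCP at [0.192, -0.595, 0.231] pointing down, gripper open.
Joint ranges: [-2.91, 2.91], [-0.3, 2.13], [-1.5, 1.42], [0.17, 2.43], [-1.26, 4.41], [0.16, 1.93], [-2.52, 2.52]. Speed limits (rad/s): [1.89, 1.89, 2.39, 2.39, 3.01, 3.01, 3.01].

### API

Orientations are given as [roll, pitch, yaw] about the fixed x, y, z axes, in that order (R = Rz(yaw) Ry(pitch) Rx(roll)).
In Python, from workcell import monitor, optics, job_done gives the robot as it stands.
- The arm moves only by the shell command python3 -m handwheel 'ROWS' [FORCE]. ROWS is JSON, a list of rows, each an object of numbers: "dx", "dy", "dz": the shift along the tool's x, y, z in cm; "wx", "wy", "wz": the turn, a rotation vector about the tool's x, y, z in rad; "claw": the opening in per cent of the stroke, from 0 (shut) to 100 (fully open). A call has 1 to 8 rows; each row shifts and turns the commanded pose from where the row before left it, along the tool's axes as they then stand; what a row does not reach is not made up. A row lasts 1/8 s, in which the tool goes at most 62.5 mm and 10.7 degrees, less where a joint would pass 70% of its speed; a pose out of reach is approached as far as the arm can. A call with a gripper value outside its range is refused whole. The fingers move at their own pace and stop on an object; FORCE is the grip in N (left out, the last holds). Time passes only in rows, so rows that do not move let the fingers close. It gives the time, the measured TCP pose, the force, the opening and the grip force at its end, in the units of the state.
- monitor.observe(): the state, without advancing time (a new reading comes with each control period).
- optics.grab_frame(name): name is "side" or "top"; returns a dict with "frame" (420x560x3 uint8, blue, green, red), "fovy" (degrees; the focal length in pixels is half the picture's height over the tangent of half this angle, whatever the lens; pixels are square), "cx", "cy" (the principal point, pixels), "R" (3x3) and "t" (3): a world point X has camera coordinates R X + t. Camera axes: x right, y down, z forward; pixel columns grow to the right and rows downward; lengths in m; the calibration is good to about 2 mm. A picture is of the moment at which its call begins. There is no depth.
- job_done(): hands the job in; it is judged then, once.
Trained networks look in the newest picture that a camera, given by its name, has taken for a name from the list of things; names that differ only in an ending like _2 or _b are one class to them, and where a whole thing is asked for, a point or a joint stands for the part that bears it (a point fixed in the world has none). Each returns a list of dicts, best first, with "p" (0 to 1); they miss things now and then, are a little off and sometimes report something else, mostly with a low value. They report only what shows in the picture. A call takes as long as a camera call.
- optics.masks_of(name, camera): "region" (420x560 bool, what is visible of it) and "rect" ([left, top, width, height] in pixels, round what is visible of it).
The state is a dict: "clock": time; "qpos": joint angles; "qd": joint speeds; "joint_efforts": joint torques, N m; "position": TCP position; "tool_rot": TCP orientation; "force": force on the tool from outside, world axes, zero at the start; "moment": the same for the moment, N m; "grip_width": finger opening in m; "finger_force": force on a finger pad.
Only numpy, scipy, OpenCV 4.12 (cv2) and the standard library are available. Lean on these libraries where they do the work, as an engineer would, in place of code of your own. Each camera call takes 0.05 s, during which the arm holds its last target. There are 200 camera calls.

## Working session

There is one attempt and no reset: what is moved stays moved. The work goes in short steps, Python scripts to look and compute and a shell command to move; the robot and the scene stay as the last step left them, time stands still between calls to the robot, and variables do not carry over. Pictures are saved under pics/ and viewed, at most 14 in all, crops included, and the job is handed in when it is done.

```bash
mkdir -p pics; ls
cat > h.py <<'E'
import numpy as np, cv2
from workcell import monitor, optics
def grab(c,fn=None):
    f=optics.grab_frame(c)
    if fn: cv2.imwrite('pics/'+fn,f['frame'])
    return f
def cam(f):
    R=np.array(f['R']);t=np.array(f['t']);fl=210/np.tan(np.radians(f['fovy'])/2)
    return R,t,fl
def ray(f,u,v,z):
    R,t,fl=cam(f);d=R.T@np.array([(u-f['cx'])/fl,(v-f['cy'])/fl,1]);o=-R.T@t
    return o+d*(z-o[2])/d[2]
def proj(f,X):
    R,t,fl=cam(f);c=np.atleast_2d(X)@R.T+t
    return np.c_[f['cx']+fl*c[:,0]/c[:,2],f['cy']+fl*c[:,1]/c[:,2]]
E
python3 - <<'E'
from h import *
names="opened_slide_carton sealed_slide_carton cover_glass_carton cuvette_carton dropper_bottle vial".split()
for c in('side','top'):
    f=grab(c,c+'0.png');R,t,fl=cam(f);print(c,-R.T@t,fl,f['cx'],f['cy'],R.round(3).tolist())
    for n in names:
        for m in optics.masks_of(n,c)[:2]:
            r=m['region'].astype(np.uint8);cs,_=cv2.findContours(r,0,1)
            print(n,round(m['p'],2),m['rect'],cv2.minAreaRect(max(cs,key=cv2.contourArea)) if cs else'')
print(monitor.observe())
E
```

```text
pics
side [0.26215228 0.85144271 0.64222016] 379.63722452032965 282.8033304586743 213.86750252441533 [[-0.948, -0.318, 0.019], [-0.191, 0.518, -0.834], [0.255, -0.794, -0.552]]
opened_slide_carton 0.63 [243.7, 311.4, 45.6, 52.9] ((265.5291748046875, 335.4669189453125), (47.636756896972656, 33.96324157714844), 41.423667907714844)
sealed_slide_carton 0.89 [244.4, 214.9, 38.2, 35.2] ((262.5000305175781, 232.5000457763672), (38.90758514404297, 25.491174697875977), 26.56505012512207)
cover_glass_carton 0.84 [244.8, 237.5, 40.1, 24.1] ((262.77264404296875, 249.27491760253906), (44.473419189453125, 22.641014099121094), 2.726310968399048)
cuvette_carton 0.92 [235.8, 245.7, 51.6, 30.2] ((262.0103454589844, 261.8758850097656), (51.986473083496094, 25.993236541748047), 4.763641834259033)
dropper_bottle 0.56 [214.9, 214.7, 12.7, 41.0] ((217.9390411376953, 236.9512176513672), (34.34421157836914, 12.699625968933105), 83.6598129272461)
vial 0.64 [316.6, 300.1, 8.5, 23.0] ((321.0, 310.0), (20.0, 10.0), 90.0)
vial 0.41 [245.5, 310.9, 43.4, 53.7] ((265.8642883300781, 335.6493225097656), (48.1633644104
[... 1131 characters left out ...]
 array([ 1.18879626,  0.52139497, -0.03634047,  1.59946082,  0.02119721,
        1.02105689, -0.1127808 ]), 'qd': array([-1.57519825e-03,  4.80553530e-04, -2.54246968e-04, -1.33772608e-03,
        5.81657342e-05,  2.75265680e-04,  3.57875794e-04]), 'joint_efforts': array([-1.18519762e-03, -9.26700640e+01,  1.97832696e+00, -3.70214939e+01,
        1.79918250e-02,  2.08280188e-03, -2.07572992e-05]), 'position': array([ 0.19174418, -0.5948886 ,  0.23130751]), 'tool_rot': array([ 3.14153018e+00, -3.06778538e-05,  3.11809272e-01]), 'force': array([-0.41847372,  0.41782158,  0.48385725]), 'moment': array([0.03764504, 0.00453968, 0.0039192 ]), 'finger_force': 0.0, 'grip_width': 0.08522989624438024}
```

View pics.

View pics/side0.png

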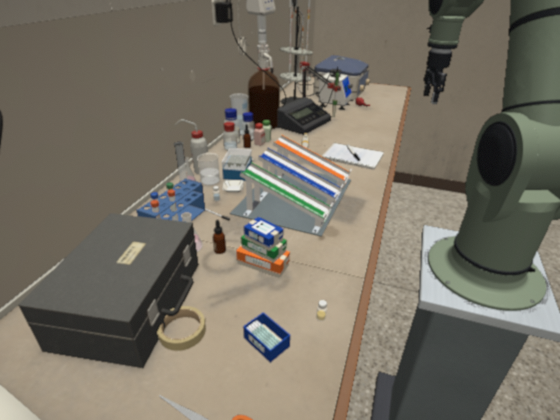

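View pics/top0.png

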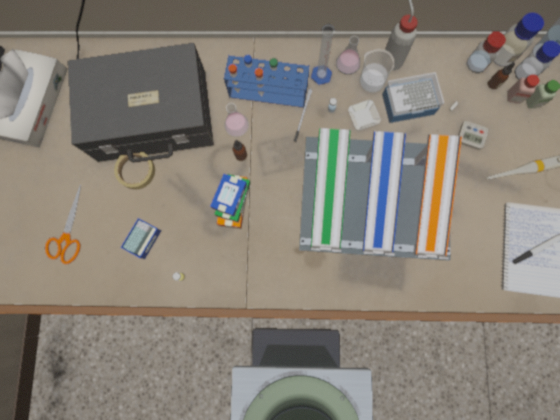

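Run:
```python
import cv2
a=cv2.imread('pics/top0.png')[120:270,290:470];b=cv2.imread('pics/side0.png')[130:235,230:360]
cv2.imwrite('pics/ct.png',cv2.resize(a,None,fx=4,fy=4,interpolation=cv2.INTER_CUBIC))
cv2.imwrite('pics/cs.png',cv2.resize(b,None,fx=5.5,fy=5.5,interpolation=cv2.INTER_CUBIC))
```

```text
(no output)
```

View pics/ct.png

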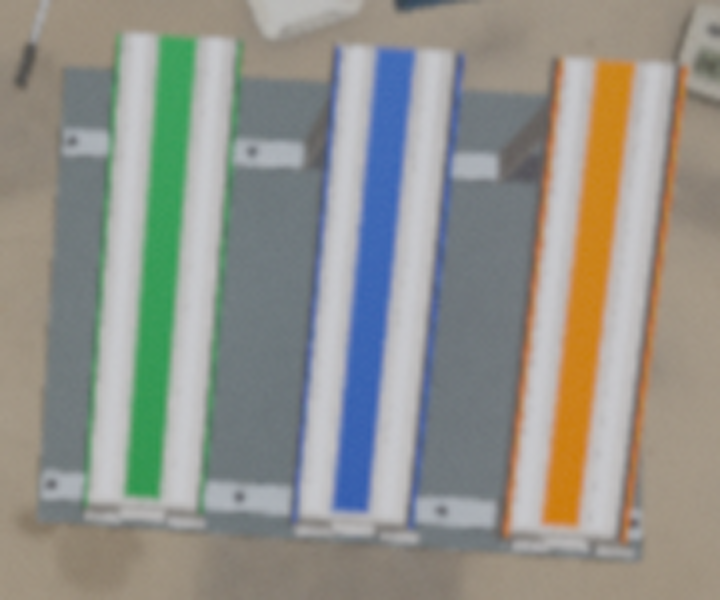

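View pics/cs.png

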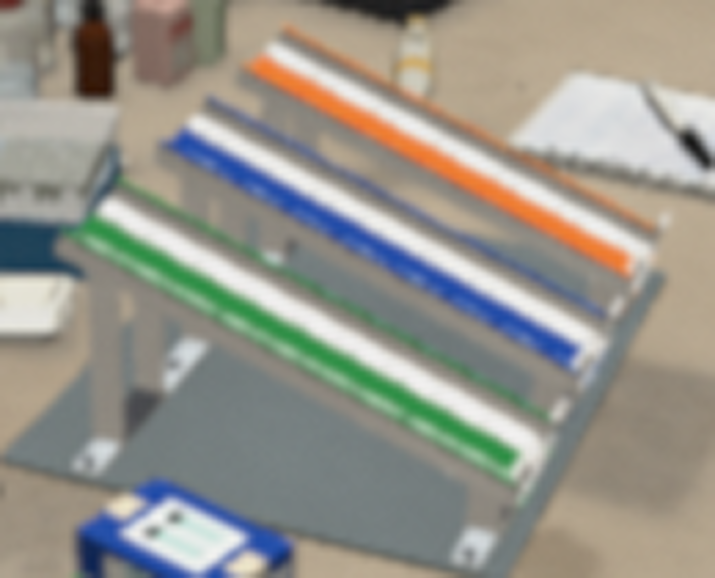

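```bash
cat > fit.py <<'E'
from h import *
from scipy.optimize import least_squares, minimize
import pickle
def box(p,L,W,H,z0):
    x,y,a=p;c,s=np.cos(a),np.sin(a)
    return np.array([[x+c*i*L/2-s*j*W/2,y+s*i*L/2+c*j*W/2,z0+k*H] for i in(-1,1) for j in(-1,1) for k in(0,1)])
S=4
def rast(f,X):
    im=np.zeros((420*S,560*S),np.uint8)
    cv2.fillConvexPoly(im,cv2.convexHull(np.round((proj(f,X)+.5)*S).astype(np.int32)),1)
    return im
def fitbox(views,L,W,H,z0,p0,occ={}):
    # views: {cam:(f,mask)}, occ {cam: raster}
    big={c:cv2.resize(m.astype(np.uint8),None,fx=S,fy=S,interpolation=cv2.INTER_NEAREST) for c,(f,m) in views.items()}
    def cost(q):
        p=[q[0]/100,q[1]/100,q[2]/10];e=0
        for c,(f,m) in views.items():
            r=rast(f,box(p,L,W,H,z0))
            if c in occ: r=r&(1-occ[c])
            e+=1-(r&big[c]).sum()/max(1,(r|big[c]).sum())
        return e
    best=None
    q=np.array([p0[0]*100,p0[1]*100,p0[2]*10])
    for sc in(2,1,.4):
        r=minimize(cost,q,method='Nelder-Mead',options=dict(initial_simplex=q+np.vstack([np.zeros(3),np.diag([sc,sc,3*sc])]),maxiter=80))
        q=r.x
    p=np.array([q[0]/100,q[1]/100,q[2]/10]);return p,r.fun
E
cat > m1.py <<'E'
from fit import *
F={c:grab(c) for c in('side','top')}
sf={c:{k:v for k,v in F[c].items() if k!='frame'} for c in F};pickle.dump(sf,open('cal.pkl','wb'))
M={n:{c:optics.masks_of(n,c)[0]['region'] for c in F} for n in['opened_slide_carton','sealed_slide_carton','cover_glass_carton','cuvette_carton']}
f=F['top']
print('open ',fitbox({c:(F[c],M['opened_slide_carton'][c]) for c in F},.08,.054,.036,0,[*ray(f,140.5,238.8,.02)[:2],-.5]),)
p0=[*ray(f,228.6,195.1,.1)[:2],-.35]
occ={}
for n,d,z in(('sealed_slide_carton',(.08,.054,.036),.08),('cover_glass_carton',(.1,.055,.036),.044),('cuvette_carton',(.122,.056,.044),0)):
    best=min((fitbox({c:(F[c],M[n][c]) for c in F},*d,z,[p0[0],p0[1],a],occ) for a in(-.5,-.2,.1)),key=lambda r:r[1])
    print(n,best)
    for c in F:
        r=rast(F[c],box(best[0],*d,z));occ[c]=r|occ.get(c,0*r)
for n,h,tp in(('dropper_bottle',.05,(239,150.7)),('vial',.024,(179,277))): print(n,ray(f,*tp,h), {c:optics.masks_of(n,c)[0]['rect'] for c in F})
# lanes
T=lambda u,v:('top',290+u/4-.4,120+v/4-.4)
D=lambda u,v:('side',230+u/5.5-.4,130+v/5.5-.4)
obs=[]
for i,(fw,fs,ns) in enumerate([((179,36.5),(178,38),(143,497)),((399.5,51),(396,49),(351,511)),((621.5,63),(614,62),(561,525))]):
    obs+=[(T(*fw),i,.268,0,.012,1),(T(*fs),i,.268,0,0,1),(T(*ns),i,.002,0,0,1)]
for i,(a,b,c,e) in enumerate([((100,213),(522,455),(122,180),(550,415)),((185,128),(585,350),(210,98),(607,313)),((265,55),(640,262),(287,27),(655,232))]):
    obs+=[(D(*a),i,.268,-.010,0,1),(D(*b),i,.002,-.010,0,.5),(D(*c),i,.268,-.034,.012,1),(D(*e),i,.0,-.034,.012,.5)]
def lane(p,i,x,y,z,sl=np.radians(20)):
    c,s=np.cos(p[3]),np.sin(p[3]);C,Sn=np.cos(sl),np.sin(sl)
    X=C*x-Sn*z;Z=Sn*x+C*z;Y=y-.12*i
    return np.array([p[0]+c*X-s*Y,p[1]+s*X+c*Y,p[2]+Z])
def res(p):
    return np.concatenate([(proj(F[o[0]],lane(p,*r[:4]))[0]-o[1:])*r[4] for o,*r in obs])
r=least_squares(res,[.47,-.1,.04,0],loss='soft_l1',x_scale=.1);print('lane',r.x,r.fun.reshape(-1,2).round(1).tolist())
for i in range(3):print(lane(r.x,i,0,0,0))
E
python3 m1.py
```

```text
open  (array([ 0.44091324,  0.3865709 , -0.45654031]), np.float64(0.17325975506389535))
sealed_slide_carton (array([ 0.52965719,  0.16842095, -0.33832845]), np.float64(0.20491016630488013))
cover_glass_carton (array([ 0.53103369,  0.16636224, -0.25069165]), np.float64(0.541454033216929))
cuvette_carton (array([ 0.53316196,  0.17216003, -0.11001891]), np.float64(0.7098235430828005))Traceback (most recent call last):
  File "m1.py", line 14, in <module>
    for n,h,tp in(('dropper_bottle',.05,(239,150.7)),('vial',.024,(179,277))): print(n,ray(f,*tp,h), {c:optics.masks_of(n,c)[0]['rect'] for c in F})
                                                                                                        ~~~~~~~~~~~~~~~~~~~~^^^
IndexError: list index out of range
```

```bash
sed -n '/^# lanes/,$p' m1.py > m2.py; sed -i '1i from fit import *\nF=pickle.load(open("cal.pkl","rb"))\nfor n,h,tp in(("dropper_bottle",.05,(239,150.7)),("vial",.024,(179,277))): print(n,ray(F["top"],*tp,h))' m2.py; python3 m2.py
```

```text
dropper_bottle [0.65183133 0.15526821 0.05      ]
vial [0.34920852 0.28902732 0.024     ]
lane [ 0.42355005 -0.05139177  0.04068923 -0.05132911] [[0.0, -0.2], [-0.2, -0.3], [-0.3, 1.9], [0.3, -0.8], [-0.0, -0.1], [-0.2, 1.8], [0.8, -0.8], [0.7, -0.4], [-0.0, 1.7], [-0.9, 0.5], [0.7, 0.3], [-0.3, 0.0], [0.4, 0.5], [0.1, 0.4], [0.3, 0.1], [-0.3, 0.0], [0.3, 0.5], [-0.3, 0.3], [-0.2, -0.1], [-0.6, 0.1], [0.3, -0.1]]
[ 0.42355005 -0.05139177  0.04068923]
[ 0.41739326 -0.17123372  0.04068923]
[ 0.41123647 -0.29107568  0.04068923]
```

```bash
cat > go.py <<'E'
import sys,numpy as np
from scipy.spatial.transform import Rotation as Ro
from workcell import monitor
LP=np.array([.42355,-.05139,.04069]);LY=-.0513;A=np.radians(20)
def Rt(yaw,tilt): return Ro.from_euler('z',yaw)*Ro.from_euler('x',np.pi) if not tilt else Ro.from_euler('z',LY)*Ro.from_euler('y',-tilt)*Ro.from_euler('z',yaw-LY)*Ro.from_euler('x',np.pi)
def lane(i,x,y,z): return LP+Ro.from_euler('z',LY).apply([0,-.12*i,0])+(Ro.from_euler('z',LY)*Ro.from_euler('y',-A)).apply([x,y,z])
def plan(pos,yaw,tilt=0):
    s=monitor.observe();R0=Ro.from_euler('xyz',s['tool_rot']);R1=Rt(yaw,tilt);d=np.array(pos)-s['position']
    print('t%.1f'%s['clock'],'pos',s['position'].round(4),'rpy',s['tool_rot'].round(3),'q5,6',s['qpos'][5:].round(2),'w',round(s['grip_width'],4))
    print(' target',np.round(pos,4),'| rot',(R0.inv()*R1).as_rotvec().round(3),'| cm cur frame',(R0.inv().apply(d)*100).round(2),'| cm target frame',(R1.inv().apply(d)*100).round(2))
if __name__=='__main__':
    a=sys.argv[1:]
    if a[0]=='L': i,x,h=int(a[1]),float(a[2]),float(a[3]);plan(lane(i,x,float(a[4]) if len(a)>4 else 0,h),LY+np.pi,A)
    else: plan([float(v) for v in a[:3]],float(a[3]))
E
python3 go.py .5 -.3 .25 .312; python3 go.py .441 .387 .2 2.685
```

```text
t1.2 pos [ 0.1917 -0.5949  0.2313] rpy [-3.142 -0.     0.312] q5,6 [ 1.02 -0.11] w 0.0853
 target [ 0.5  -0.3   0.25] | rot [-0. -0. -0.] | cm cur frame [ 38.39 -18.61  -1.87] | cm target frame [ 38.39 -18.6   -1.87]
t1.2 pos [ 0.1917 -0.5949  0.2313] rpy [-3.142 -0.     0.312] q5,6 [ 1.02 -0.11] w 0.0853
 target [0.441 0.387 0.2  ] | rot [-0.    -0.    -2.373] | cm cur frame [ 53.84 -85.81   3.13] | cm target frame [20.91 99.12  3.13]
```

```bash
python3 -m handwheel '[{"dx":4.8,"dy":-2.3,"dz":-0.3},{"dx":4.8,"dy":-2.3,"dz":-0.3},{"dx":4.8,"dy":-2.3,"dz":-0.3},{"dx":4.8,"dy":-2.3,"dz":-0.3},{"dx":4.8,"dy":-2.3,"dz":-0.3},{"dx":4.8,"dy":-2.3,"dz":-0.3},{"dx":4.8,"dy":-2.3,"dz":-0.3},{"dx":4.8,"dy":-2.3,"dz":-0.3}]' && python3 -m handwheel '[{"wz":-0.18},{"wz":-0.18},{"wz":-0.18},{"wz":-0.18},{"wz":-0.18},{"wz":-0.18},{"wz":-0.18},{"wz":-0.18}]'; python3 go.py .441 .387 .2 2.685
```

```text
t1.2 pos [ 0.1917 -0.5949  0.2313] rpy [-3.142 -0.     0.312] q5,6 [ 1.02 -0.11] w 0.0853
 target [0.441 0.387 0.2  ] | rot [-0.    -0.    -2.373] | cm cur frame [ 53.84 -85.81   3.13] | cm target frame [20.91 99.12  3.13]schema error: expected keys dx, dy, dz, wx, wy, wz, claw
```

```bash
python3 -m handwheel '[{"dx":4.8,"dy":-2.3,"dz":-0.3,"wx":0,"wy":0,"wz":0,"claw":100},{"dx":4.8,"dy":-2.3,"dz":-0.3,"wx":0,"wy":0,"wz":0,"claw":100},{"dx":4.8,"dy":-2.3,"dz":-0.3,"wx":0,"wy":0,"wz":0,"claw":100},{"dx":4.8,"dy":-2.3,"dz":-0.3,"wx":0,"wy":0,"wz":0,"claw":100},{"dx":4.8,"dy":-2.3,"dz":-0.3,"wx":0,"wy":0,"wz":0,"claw":100},{"dx":4.8,"dy":-2.3,"dz":-0.3,"wx":0,"wy":0,"wz":0,"claw":100},{"dx":4.8,"dy":-2.3,"dz":-0.3,"wx":0,"wy":0,"wz":0,"claw":100},{"dx":4.8,"dy":-2.3,"dz":-0.3,"wx":0,"wy":0,"wz":0,"claw":100}]' && python3 -m handwheel '[{"dx":0,"dy":0,"dz":0,"wx":0,"wy":0,"wz":-0.18,"claw":100},{"dx":0,"dy":0,"dz":0,"wx":0,"wy":0,"wz":-0.18,"claw":100},{"dx":0,"dy":0,"dz":0,"wx":0,"wy":0,"wz":-0.18,"claw":100},{"dx":0,"dy":0,"dz":0,"wx":0,"wy":0,"wz":-0.18,"claw":100},{"dx":0,"dy":0,"dz":0,"wx":0,"wy":0,"wz":-0.18,"claw":100},{"dx":0,"dy":0,"dz":0,"wx":0,"wy":0,"wz":-0.18,"claw":100},{"dx":0,"dy":0,"dz":0,"wx":0,"wy":0,"wz":-0.18,"claw":100}]'; python3 go.py .441 .387 .2 2.685
```

```text
clock: 2.25
position: [0.5019, -0.3007, 0.2555]
tool_rot: [3.141, -0.0, 0.312]
force: [1.5, -1.0, -0.9]
grip_width: 0.0854
finger_force: 0.0
clock: 3.12
position: [0.5007, -0.302, 0.2553]
tool_rot: [3.142, 0.0, 1.578]
force: [-0.2, 0.3, -0.3]
grip_width: 0.0854
finger_force: 0.0
t3.1 pos [ 0.5007 -0.302   0.2553] rpy [3.142 0.    1.578] q5,6 [1.06 0.26] w 0.0854
 target [0.441 0.387 0.2  ] | rot [-0.     0.    -1.107] | cm cur frame [68.94 -5.51  5.53] | cm target frame [35.74 59.21  5.53]
```

```bash
python3 -m handwheel '[{"dx":5.7,"dy":-0.5,"dz":0,"wx":0,"wy":0,"wz":0,"claw":100},{"dx":5.7,"dy":-0.5,"dz":0,"wx":0,"wy":0,"wz":0,"claw":100},{"dx":5.7,"dy":-0.5,"dz":0,"wx":0,"wy":0,"wz":0,"claw":100},{"dx":5.7,"dy":-0.5,"dz":0,"wx":0,"wy":0,"wz":0,"claw":100},{"dx":5.7,"dy":-0.5,"dz":0,"wx":0,"wy":0,"wz":0,"claw":100},{"dx":5.7,"dy":-0.5,"dz":0,"wx":0,"wy":0,"wz":0,"claw":100}]' >/dev/null; python3 -m handwheel '[{"dx":5.7,"dy":-0.5,"dz":0,"wx":0,"wy":0,"wz":0,"claw":100},{"dx":5.7,"dy":-0.5,"dz":0,"wx":0,"wy":0,"wz":0,"claw":100},{"dx":5.7,"dy":-0.5,"dz":0,"wx":0,"wy":0,"wz":0,"claw":100},{"dx":5.7,"dy":-0.5,"dz":0,"wx":0,"wy":0,"wz":0,"claw":100},{"dx":5.7,"dy":-0.5,"dz":0,"wx":0,"wy":0,"wz":0,"claw":100},{"dx":5.7,"dy":-0.5,"dz":0,"wx":0,"wy":0,"wz":0,"claw":100}]' >/dev/null;  python3 -m handwheel '[{"dx":0,"dy":0,"dz":1.6,"wx":0,"wy":0,"wz":-0.184,"claw":100},{"dx":0,"dy":0,"dz":1.6,"wx":0,"wy":0,"wz":-0.184,"claw":100},{"dx":0,"dy":0,"dz":1.6,"wx":0,"wy":0,"wz":-0.184,"claw":100},{"dx":0,"dy":0,"dz":1.6,"wx":0,"wy":0,"wz":-0.184,"claw":100},{"dx":0,"dy":0,"dz":1.6,"wx":0,"wy":0,"wz":-0.184,"claw":100},{"dx":0,"dy":0,"dz":1.6,"wx":0,"wy":0,"wz":-0.184,"claw":100},{"dx":0,"dy":0,"dz":0,"wx":0,"wy":0,"wz":0,"claw":100}]'; python3 go.py .441 .387 .015 2.685
```

```text
clock: 5.5
position: [0.4399, 0.3814, 0.1584]
tool_rot: [-3.14, -0.001, 2.675]
force: [0.6, -0.1, 0.1]
grip_width: 0.0856
finger_force: 0.0
t5.5 pos [0.4399 0.3814 0.1584] rpy [-3.140e+00 -1.000e-03  2.675e+00] q5,6 [ 0.99 -0.21] w 0.0856
 target [0.441 0.387 0.015] | rot [-0.002 -0.001 -0.01 ] | cm cur frame [ 0.13  0.57 14.33] | cm target frame [ 0.15  0.55 14.34]
```

```bash
python3 -m handwheel '[{"dx":0.1,"dy":0.55,"dz":4.8,"wx":0,"wy":0,"wz":-0.01,"claw":100},{"dx":0,"dy":0,"dz":4.8,"wx":0,"wy":0,"wz":0,"claw":100},{"dx":0,"dy":0,"dz":3.2,"wx":0,"wy":0,"wz":0,"claw":100},{"dx":0,"dy":0,"dz":1.6,"wx":0,"wy":0,"wz":0,"claw":100},{"dx":0,"dy":0,"dz":0,"wx":0,"wy":0,"wz":0,"claw":100}]'; python3 -m handwheel '[{"dx":0,"dy":0,"dz":0,"wx":0,"wy":0,"wz":0,"claw":0},{"dx":0,"dy":0,"dz":0,"wx":0,"wy":0,"wz":0,"claw":0},{"dx":0,"dy":0,"dz":0,"wx":0,"wy":0,"wz":0,"claw":0},{"dx":0,"dy":0,"dz":0,"wx":0,"wy":0,"wz":0,"claw":0},{"dx":0,"dy":0,"dz":0,"wx":0,"wy":0,"wz":0,"claw":0},{"dx":0,"dy":0,"dz":0,"wx":0,"wy":0,"wz":0,"claw":0}]' 60
python3 - <<'E'
from h import *
a=grab('side')['frame'];b=grab('top')['frame']
cv2.imwrite('pics/g1.png',np.hstack([cv2.resize(a[260:400,190:340],None,fx=2.6,fy=2.6),cv2.resize(b[170:310,70:220],None,fx=2.6,fy=2.6)]))
E
```

```text
clock: 6.12
position: [0.4417, 0.3875, 0.0155]
tool_rot: [-3.141, -0.0, 2.684]
force: [-0.2, 0.4, 1.2]
grip_width: 0.0852
finger_force: 0.0
clock: 6.88
position: [0.4423, 0.3878, 0.0168]
tool_rot: [3.14, 0.001, 2.685]
force: [-1.3, -2.1, 12.4]
grip_width: 0.0526
finger_force: 62.1
```

View pics/g1.png

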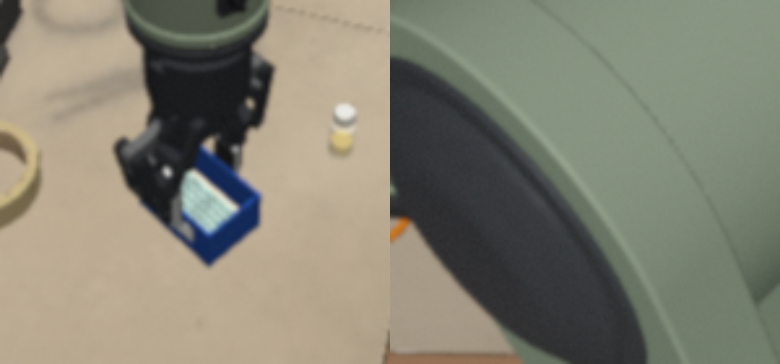

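```bash
python3 -m handwheel '[{"dx":0,"dy":0,"dz":-1.5,"wx":0,"wy":0,"wz":0,"claw":0},{"dx":0,"dy":0,"dz":-3,"wx":0,"wy":0,"wz":0,"claw":0},{"dx":0,"dy":0,"dz":-4.5,"wx":0,"wy":0,"wz":0,"claw":0},{"dx":0,"dy":0,"dz":-4.5,"wx":0,"wy":0,"wz":0,"claw":0},{"dx":0,"dy":0,"dz":-4.5,"wx":0,"wy":0,"wz":0,"claw":0},{"dx":0,"dy":0,"dz":-4.5,"wx":0,"wy":0,"wz":-0.135,"claw":0},{"dx":0,"dy":0,"dz":0,"wx":0,"wy":0,"wz":-0.135,"claw":0},{"dx":0,"dy":0,"dz":0,"wx":0,"wy":0,"wz":-0.135,"claw":0}]';python3 go.py L 1 .065 .12;python3 go.py .5 -.17 .24 3.09
```

```text
clock: 7.98
position: [0.4416, 0.3872, 0.242]
tool_rot: [3.141, 0.001, 3.095]
force: [0.1, -0.1, -2.8]
grip_width: 0.0529
finger_force: 64.5
t8.0 pos [0.4416 0.3872 0.242 ] rpy [3.141e+00 1.000e-03 3.095e+00] q5,6 [1.17 0.23] w 0.0529
 target [ 0.4374 -0.1723  0.1757] | rot [ 0.001 -0.348  0.005] | cm cur frame [ -2.17 -55.91   6.6 ] | cm target frame [-3.00e-02 -5.59e+01  7.07e+00]
t8.0 pos [0.4416 0.3872 0.242 ] rpy [3.141e+00 1.000e-03 3.095e+00] q5,6 [1.17 0.23] w 0.0529
 target [ 0.5  -0.17  0.24] | rot [0.001 0.001 0.005] | cm cur frame [ -8.42 -55.39   0.18] | cm target frame [ -8.7  -55.35   0.2 ]
```

```bash
python3 -m handwheel '[{"dx":-0.6,"dy":-4,"dz":0,"wx":0,"wy":0,"wz":0,"claw":0},{"dx":-0.6,"dy":-5.5,"dz":0,"wx":0,"wy":0,"wz":0,"claw":0},{"dx":-0.6,"dy":-5.5,"dz":0,"wx":0,"wy":0,"wz":0,"claw":0},{"dx":-0.6,"dy":-5.5,"dz":0,"wx":0,"wy":0,"wz":0,"claw":0},{"dx":-0.6,"dy":-5.5,"dz":0,"wx":0,"wy":0,"wz":0,"claw":0},{"dx":0,"dy":-5.5,"dz":0,"wx":0,"wy":0,"wz":0,"claw":0}]'>/dev/null; python3 -m handwheel '[{"dx":0,"dy":-5.5,"dz":0,"wx":0,"wy":0,"wz":0,"claw":0},{"dx":0,"dy":-5.5,"dz":0,"wx":0,"wy":0,"wz":0,"claw":0},{"dx":0,"dy":-5.5,"dz":0,"wx":0,"wy":-0.09,"wz":0,"claw":0},{"dx":0,"dy":-5.5,"dz":0,"wx":0,"wy":-0.09,"wz":0,"claw":0},{"dx":0,"dy":-2,"dz":0,"wx":0,"wy":-0.09,"wz":0,"claw":0},{"dx":0,"dy":0,"dz":0,"wx":0,"wy":-0.08,"wz":0,"claw":0},{"dx":0,"dy":0,"dz":0,"wx":0,"wy":0,"wz":0,"claw":0}]';python3 go.py L 1 .065 .06
```

```text
clock: 9.6
position: [0.4422, -0.1677, 0.2404]
tool_rot: [-3.14, 0.346, 3.09]
force: [1.0, 1.0, -1.3]
grip_width: 0.0528
finger_force: 64.5
t9.6 pos [ 0.4422 -0.1677  0.2404] rpy [-3.14   0.346  3.09 ] q5,6 [0.53 1.37] w 0.0528
 target [ 0.4579 -0.1733  0.1193] | rot [-0.002 -0.003 -0.   ] | cm cur frame [ 2.61 -0.46 11.94] | cm target frame [ 2.65 -0.48 11.93]
```

```bash
python3 -m handwheel '[{"dx":1.3,"dy":-0.5,"dz":3,"wx":0,"wy":-0.003,"wz":0,"claw":0},{"dx":1.3,"dy":0,"dz":3.5,"wx":0,"wy":0,"wz":0,"claw":0},{"dx":0,"dy":0,"dz":3,"wx":0,"wy":0,"wz":0,"claw":0},{"dx":0,"dy":0,"dz":2,"wx":0,"wy":0,"wz":0,"claw":0},{"dx":0,"dy":0,"dz":0,"wx":0,"wy":0,"wz":0,"claw":0}]';python3 go.py L 1 .065 .02;python3 - <<'E'
from h import *
from go import lane
a=grab('side');b=grab('top')
for f in(a,b):
    # expected carton corners, centre from TCP at d=.0165
    for s in[(i,j,k) for i in(.025,.105) for j in(-.027,.027) for k in(0,.036)]:
        u,v=proj(f,lane(1,s[0],s[1],s[2]+.06-.0165))[0]
        f['frame'][int(round(v)),int(round(u))]=(0,255,255)
A=cv2.resize(a['frame'][120:230,250:390],None,fx=3.6,fy=3.6,interpolation=0);B=cv2.resize(b['frame'][150:290,330:430],None,fx=2.8286,fy=2.8286,interpolation=0)
cv2.imwrite('pics/p1.png',np.hstack([A,B[:A.shape[0],:800-A.shape[1]]]))
E
```

```text
clock: 10.22
position: [0.4592, -0.1718, 0.1228]
tool_rot: [-3.141, 0.349, 3.094]
force: [-0.2, 0.3, -1.6]
grip_width: 0.0528
finger_force: 64.5
t10.2 pos [ 0.4592 -0.1718  0.1228] rpy [-3.141  0.349  3.094] q5,6 [0.24 0.89] w 0.0528
 target [ 0.4716 -0.174   0.0817] | rot [ 0.    -0.     0.003] | cm cur frame [ 0.23 -0.16  4.29] | cm target frame [ 0.23 -0.16  4.29]
```

View pics/p1.png

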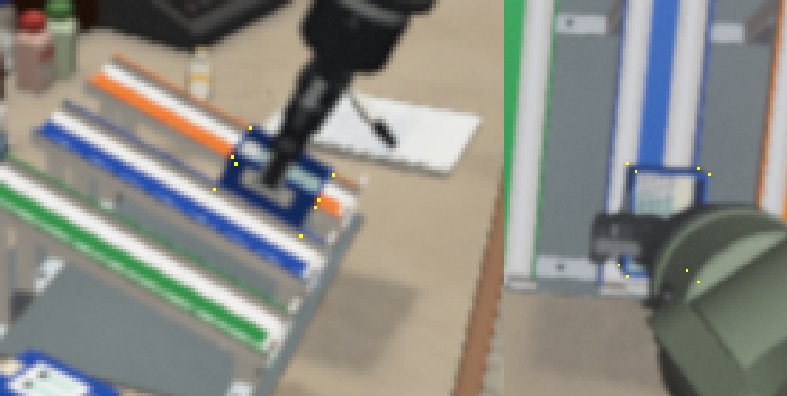

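```bash
python3 -m handwheel '[{"dx":-2,"dy":-0.16,"dz":0,"wx":0,"wy":0,"wz":0,"claw":0},{"dx":-2,"dy":0,"dz":1,"wx":0,"wy":0,"wz":0,"claw":0},{"dx":0,"dy":0,"dz":1,"wx":0,"wy":0,"wz":0,"claw":0},{"dx":0,"dy":0,"dz":0,"wx":0,"wy":0,"wz":0,"claw":0}]';python3 go.py L 1 .105 .0195
```

```text
clock: 10.82
position: [0.5026, -0.177, 0.1189]
tool_rot: [-3.141, 0.351, 3.09]
force: [-1.1, -0.4, -2.0]
grip_width: 0.0529
finger_force: 64.5
t10.8 pos [ 0.5026 -0.177   0.1189] rpy [-3.141  0.351  3.09 ] q5,6 [0.3 0.9] w 0.0529
 target [ 0.5093 -0.1759  0.0949] | rot [-0.     0.002 -0.   ] | cm cur frame [0.2  0.14 2.48] | cm target frame [0.2  0.14 2.48]
```

```bash
python3 -m handwheel '[{"dx":0.2,"dy":0.14,"dz":1.2,"wx":0,"wy":0,"wz":0,"claw":0},{"dx":0,"dy":0,"dz":0.7,"wx":0,"wy":0,"wz":0,"claw":0},{"dx":0,"dy":0,"dz":0.4,"wx":0,"wy":0,"wz":0,"claw":0},{"dx":0,"dy":0,"dz":0,"wx":0,"wy":0,"wz":0,"claw":0},{"dx":0,"dy":0,"dz":0,"wx":0,"wy":0,"wz":0,"claw":0}]';python3 go.py L 1 .105 .0165
```

```text
clock: 11.45
position: [0.5087, -0.1756, 0.0963]
tool_rot: [3.141, 0.351, 3.091]
force: [-1.1, -0.5, -2.6]
grip_width: 0.0524
finger_force: 64.6
t11.4 pos [ 0.5087 -0.1756  0.0963] rpy [3.141 0.351 3.091] q5,6 [0.24 0.78] w 0.0524
 target [ 0.5103 -0.176   0.0921] | rot [0.    0.002 0.   ] | cm cur frame [-0.   -0.03  0.45] | cm target frame [-0.   -0.03  0.45]
```

```bash
python3 -m handwheel '[{"dx":0,"dy":0,"dz":0.2,"wx":0,"wy":0,"wz":0,"claw":0},{"dx":0,"dy":0,"dz":0.15,"wx":0,"wy":0,"wz":0,"claw":0},{"dx":0,"dy":0,"dz":0,"wx":0,"wy":0,"wz":0,"claw":0},{"dx":0,"dy":0,"dz":0,"wx":0,"wy":0,"wz":0,"claw":0}]';python3 go.py L 1 .105 .0165
```

```text
clock: 11.95
position: [0.5099, -0.1755, 0.0927]
tool_rot: [3.141, 0.351, 3.091]
force: [-0.1, -0.5, -3.3]
grip_width: 0.0529
finger_force: 64.6
t11.9 pos [ 0.5099 -0.1755  0.0927] rpy [3.141 0.351 3.091] q5,6 [0.23 0.76] w 0.0529
 target [ 0.5103 -0.176   0.0921] | rot [0.001 0.002 0.   ] | cm cur frame [-0.02 -0.05  0.07] | cm target frame [-0.02 -0.05  0.07]
```

```bash
python3 -m handwheel '[{"dx":0,"dy":0,"dz":0.2,"wx":0,"wy":0,"wz":0,"claw":0},{"dx":0,"dy":0,"dz":0,"wx":0,"wy":0,"wz":0,"claw":0},{"dx":0,"dy":0,"dz":0,"wx":0,"wy":0,"wz":0,"claw":0}]'; python3 go.py L 1 .105 .0165; python3 -m handwheel '[{"dx":0,"dy":0,"dz":0.15,"wx":0,"wy":0,"wz":0,"claw":0},{"dx":0,"dy":0,"dz":0,"wx":0,"wy":0,"wz":0,"claw":0},{"dx":0,"dy":0,"dz":0,"wx":0,"wy":0,"wz":0,"claw":0}]'
```

```text
clock: 12.32
position: [0.5106, -0.1756, 0.0908]
tool_rot: [3.141, 0.351, 3.091]
force: [-0.6, -0.2, -2.5]
grip_width: 0.052
finger_force: 64.6
t12.3 pos [ 0.5106 -0.1756  0.0908] rpy [3.141 0.351 3.091] q5,6 [0.23 0.75] w 0.052
 target [ 0.5103 -0.176   0.0921] | rot [0.001 0.002 0.   ] | cm cur frame [-0.02 -0.05 -0.13] | cm target frame [-0.02 -0.05 -0.13]
clock: 12.7
position: [0.5111, -0.1756, 0.0894]
tool_rot: [3.141, 0.351, 3.091]
force: [-0.8, -0.4, -1.2]
grip_width: 0.0528
finger_force: 64.6
```

```bash
python3 -m handwheel '[{"dx":0,"dy":0,"dz":0,"wx":0,"wy":0,"wz":0,"claw":85},{"dx":0,"dy":0,"dz":0,"wx":0,"wy":0,"wz":0,"claw":85},{"dx":0,"dy":0,"dz":0,"wx":0,"wy":0,"wz":0,"claw":85},{"dx":0,"dy":0,"dz":-2,"wx":0,"wy":0,"wz":0,"claw":85},{"dx":0,"dy":0,"dz":-4,"wx":0,"wy":0,"wz":0,"claw":100},{"dx":-1,"dy":0,"dz":-5,"wx":0,"wy":0.15,"wz":0,"claw":100},{"dx":-1,"dy":0,"dz":-5,"wx":0,"wy":0.15,"wz":0,"claw":100}]';python3 go.py .53 .168 .2 2.803;python3 - <<'E'
from h import *
a=grab('side');b=grab('top')
A=cv2.resize(a['frame'][120:230,230:370],None,fx=3.6,fy=3.6,interpolation=2);B=cv2.resize(b['frame'][150:290,330:430],None,fx=2.8286,fy=2.8286,interpolation=2)
cv2.imwrite('pics/p2.png',np.hstack([A,B[:A.shape[0],:800-A.shape[1]]]))
E
```

```text
clock: 13.58
position: [0.4846, -0.1803, 0.2255]
tool_rot: [-3.126, 0.111, 3.082]
force: [-0.3, -0.8, -0.7]
grip_width: 0.0857
finger_force: 0.0
t13.6 pos [ 0.4846 -0.1803  0.2255] rpy [-3.126  0.111  3.082] q5,6 [0.89 1.27] w 0.0857
 target [0.53  0.168 0.2  ] | rot [0.    0.112 0.277] | cm cur frame [-2.15 35.08  2.27] | cm target frame [ 7.29 34.36  2.55]
```

View pics/p2.png

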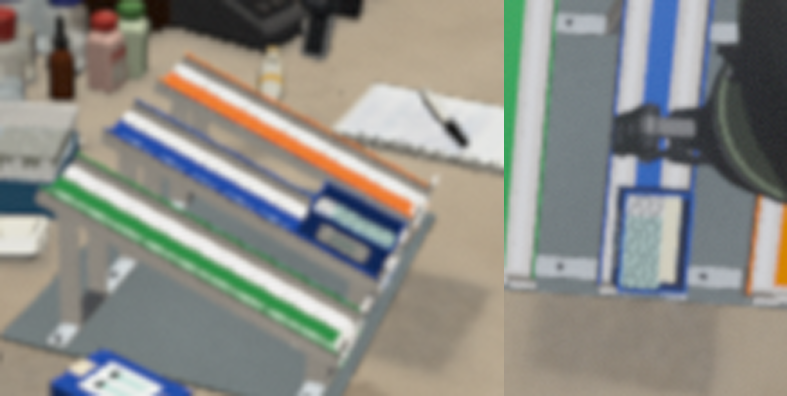

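```bash
python3 -m handwheel '[{"dx":0,"dy":0,"dz":0,"wx":0,"wy":0.112,"wz":0.14,"claw":100},{"dx":0,"dy":0,"dz":0,"wx":0,"wy":0,"wz":0.14,"claw":100},{"dx":1,"dy":4.9,"dz":0,"wx":0,"wy":0,"wz":0,"claw":100},{"dx":1,"dy":4.9,"dz":0,"wx":0,"wy":0,"wz":0,"claw":100},{"dx":1,"dy":4.9,"dz":0,"wx":0,"wy":0,"wz":0,"claw":100},{"dx":1,"dy":4.9,"dz":0,"wx":0,"wy":0,"wz":0,"claw":100},{"dx":1,"dy":4.9,"dz":0,"wx":0,"wy":0,"wz":0,"claw":100},{"dx":1,"dy":4.9,"dz":0,"wx":0,"wy":0,"wz":0,"claw":100}]' >/dev/null; python3 -m handwheel '[{"dx":1,"dy":4.9,"dz":0,"wx":0,"wy":0,"wz":0,"claw":100},{"dx":0,"dy":0,"dz":0,"wx":0,"wy":0,"wz":0,"claw":100},{"dx":0,"dy":0,"dz":0,"wx":0,"wy":0,"wz":0,"claw":100}]'; python3 go.py .5297 .1684 .0945 2.803
```

```text
clock: 15.05
position: [0.5345, 0.1661, 0.2203]
tool_rot: [-3.133, 0.006, 2.801]
force: [0.5, -0.6, -0.3]
grip_width: 0.0853
finger_force: 0.0
t15.1 pos [0.5345 0.1661 0.2203] rpy [-3.133  0.006  2.801] q5,6 [1.07 0.36] w 0.0853
 target [0.5297 0.1684 0.0945] | rot [-0.008  0.006 -0.002] | cm cur frame [ 0.61  0.16 12.58] | cm target frame [ 0.53  0.05 12.58]
```

```bash
python3 -m handwheel '[{"dx":0.55,"dy":0.1,"dz":0,"wx":-0.008,"wy":0.006,"wz":0,"claw":100},{"dx":0,"dy":0,"dz":5,"wx":0,"wy":0,"wz":0,"claw":100},{"dx":0,"dy":0,"dz":4.5,"wx":0,"wy":0,"wz":0,"claw":100},{"dx":0,"dy":0,"dz":2,"wx":0,"wy":0,"wz":0,"claw":100},{"dx":0,"dy":0,"dz":1,"wx":0,"wy":0,"wz":0,"claw":100},{"dx":0,"dy":0,"dz":0,"wx":0,"wy":0,"wz":0,"claw":100}]'; python3 -m handwheel '[{"dx":0,"dy":0,"dz":0,"wx":0,"wy":0,"wz":0,"claw":0},{"dx":0,"dy":0,"dz":0,"wx":0,"wy":0,"wz":0,"claw":0},{"dx":0,"dy":0,"dz":0,"wx":0,"wy":0,"wz":0,"claw":0},{"dx":0,"dy":0,"dz":0,"wx":0,"wy":0,"wz":0,"claw":0},{"dx":0,"dy":0,"dz":0,"wx":0,"wy":0,"wz":0,"claw":0}]' 60; python3 -m handwheel '[{"dx":0,"dy":0,"dz":-1,"wx":0,"wy":0,"wz":0,"claw":0},{"dx":0,"dy":0,"dz":-3,"wx":0,"wy":0,"wz":0,"claw":0},{"dx":0,"dy":0,"dz":-4.5,"wx":0,"wy":0,"wz":0,"claw":0},{"dx":0,"dy":0,"dz":-4.5,"wx":0,"wy":0,"wz":-0.145,"claw":0},{"dx":0,"dy":0,"dz":-1.5,"wx":0,"wy":0,"wz":-0.145,"claw":0},{"dx":0,"dy":0,"dz":0,"wx":0,"wy":0,"wz":0,"claw":0}]';python3 go.py .52 -.17 .245 3.09
```

```text
clock: 15.8
position: [0.5301, 0.1693, 0.0964]
tool_rot: [3.141, 0.0, 2.8]
force: [-0.0, 0.3, 0.2]
grip_width: 0.0851
finger_force: 0.0
clock: 16.42
position: [0.5303, 0.1691, 0.097]
tool_rot: [3.141, 0.001, 2.8]
force: [-2.9, -3.7, 14.2]
grip_width: 0.0527
finger_force: 61.1
clock: 17.18
position: [0.5302, 0.1693, 0.2419]
tool_rot: [3.141, 0.002, 3.09]
force: [-0.3, 0.0, -3.6]
grip_width: 0.0527
finger_force: 64.4
t17.2 pos [0.5302 0.1693 0.2419] rpy [3.141e+00 2.000e-03 3.090e+00] q5,6 [1.13 0.63] w 0.0527
 target [ 0.52  -0.17   0.245] | rot [ 0.001  0.002 -0.   ] | cm cur frame [ -0.75 -33.93  -0.34] | cm target frame [ -0.73 -33.94  -0.31]
```

```bash
python3 -m handwheel '[{"dx":0,"dy":-5,"dz":0,"wx":0,"wy":0,"wz":0,"claw":0},{"dx":0,"dy":-5.5,"dz":0,"wx":0,"wy":0,"wz":0,"claw":0},{"dx":0,"dy":-5.5,"dz":0,"wx":0,"wy":0,"wz":0,"claw":0},{"dx":0,"dy":-5.5,"dz":0,"wx":0,"wy":-0.09,"wz":0,"claw":0},{"dx":0,"dy":-5.5,"dz":0,"wx":0,"wy":-0.09,"wz":0,"claw":0},{"dx":0,"dy":-5.5,"dz":0,"wx":0,"wy":-0.09,"wz":0,"claw":0},{"dx":0,"dy":-1.4,"dz":0,"wx":0,"wy":-0.08,"wz":0,"claw":0},{"dx":0,"dy":0,"dz":0,"wx":0,"wy":0,"wz":0,"claw":0}]';python3 go.py L 1 .16 .05
```

```text
clock: 18.18
position: [0.5108, -0.1707, 0.2397]
tool_rot: [3.14, 0.348, 3.084]
force: [-0.6, 0.1, -2.2]
grip_width: 0.0522
finger_force: 64.4
t18.2 pos [ 0.5108 -0.1707  0.2397] rpy [3.14  0.348 3.084] q5,6 [0.6  1.23] w 0.0522
 target [ 0.5505 -0.1781  0.1424] | rot [-0.001 -0.001 -0.006] | cm cur frame [-0.45 -0.52 10.51] | cm target frame [-0.43 -0.53 10.51]
```

```bash
python3 -m handwheel '[{"dx":-0.4,"dy":-0.5,"dz":2.5,"wx":0,"wy":0,"wz":-0.006,"claw":0},{"dx":0,"dy":0,"dz":4,"wx":0,"wy":0,"wz":0,"claw":0},{"dx":0,"dy":0,"dz":3,"wx":0,"wy":0,"wz":0,"claw":0},{"dx":0,"dy":0,"dz":2,"wx":0,"wy":0,"wz":0,"claw":0},{"dx":0,"dy":0,"dz":1.5,"wx":0,"wy":0,"wz":0,"claw":0},{"dx":0,"dy":0,"dz":0.5,"wx":0,"wy":0,"wz":0,"claw":0},{"dx":0,"dy":0,"dz":0,"wx":0,"wy":0,"wz":0,"claw":0},{"dx":0,"dy":0,"dz":0,"wx":0,"wy":0,"wz":0,"claw":0}]';python3 go.py L 1 .16 .0135
```

```text
clock: 19.18
position: [0.5625, -0.1767, 0.1158]
tool_rot: [-3.139, 0.35, 3.097]
force: [-0.2, -1.0, -3.2]
grip_width: 0.0526
finger_force: 64.4
t19.2 pos [ 0.5625 -0.1767  0.1158] rpy [-3.139  0.35   3.097] q5,6 [0.4 0.9] w 0.0526
 target [ 0.5629 -0.1787  0.1081] | rot [0.    0.001 0.006] | cm cur frame [ 0.21 -0.19  0.74] | cm target frame [ 0.21 -0.19  0.74]
```

```bash
python3 -m handwheel '[{"dx":0,"dy":-0.2,"dz":0.3,"wx":0,"wy":0,"wz":0.006,"claw":0},{"dx":0,"dy":0,"dz":0.25,"wx":0,"wy":0,"wz":0,"claw":0},{"dx":0,"dy":0,"dz":0.1,"wx":0,"wy":0,"wz":0,"claw":0},{"dx":0,"dy":0,"dz":0,"wx":0,"wy":0,"wz":0,"claw":0},{"dx":0,"dy":0,"dz":0,"wx":0,"wy":0,"wz":0,"claw":0}]';python3 go.py L 1 .16 .0135
```

```text
clock: 19.8
position: [0.5644, -0.1789, 0.1092]
tool_rot: [3.141, 0.35, 3.091]
force: [0.2, 0.7, -2.2]
grip_width: 0.0527
finger_force: 64.4
t19.8 pos [ 0.5644 -0.1789  0.1092] rpy [3.141 0.35  3.091] q5,6 [0.39 0.89] w 0.0527
 target [ 0.5629 -0.1787  0.1081] | rot [0.    0.001 0.   ] | cm cur frame [0.18 0.01 0.05] | cm target frame [0.18 0.01 0.05]
```

```bash
python3 -m handwheel '[{"dx":0,"dy":0,"dz":0.05,"wx":0,"wy":0,"wz":0,"claw":85},{"dx":0,"dy":0,"dz":0,"wx":0,"wy":0,"wz":0,"claw":85},{"dx":0,"dy":0,"dz":0,"wx":0,"wy":0,"wz":0,"claw":85},{"dx":0,"dy":0,"dz":-2,"wx":0,"wy":0,"wz":0,"claw":85},{"dx":0,"dy":0,"dz":-4,"wx":0,"wy":0,"wz":0,"claw":100},{"dx":-1,"dy":0,"dz":-4,"wx":0,"wy":0.17,"wz":0,"claw":100},{"dx":-1,"dy":0,"dz":-3,"wx":0,"wy":0.175,"wz":0,"claw":100},{"dx":0,"dy":0,"dz":0,"wx":0,"wy":0,"wz":0,"claw":100}]'
cat > m3.py <<'E'
import sys
from fit import *
F={c:grab(c) for c in('side','top')}
D={'cover_glass_carton':((.1,.055,.036),.044),'cuvette_carton':((.122,.056,.044),0)}
occ={};a=F['side']['frame'].copy();b=F['top']['frame'].copy();V={'side':a,'top':b}
for n in sys.argv[2:]:
    d,z=D[n];M={c:optics.masks_of(n,c) for c in F}
    v={c:(F[c],M[c][0]['region']) for c in F if M[c]}
    for c in v: print(n,c,M[c][0]['p'],M[c][0]['rect'])
    best=min((fitbox(v,*d,z,[.53,.168,k],occ) for k in(-.45,-.2,.05)),key=lambda r:r[1]);print(n,best,list(v))
    for c in F:
        r=rast(F[c],box(best[0],*d,z));occ[c]=r|occ.get(c,0*r)
        for q in proj(F[c],box(best[0],*d,z)): V[c][int(round(q[1])),int(round(q[0]))]=(255,0,255)
A=cv2.resize(a[110:280,210:370],(376,400),interpolation=0);B=cv2.resize(b[130:270,190:460],None,fx=1.55,fy=1.55,interpolation=0)
B=np.vstack([B,np.zeros((183,418,3),np.uint8)]);B[220:400,:200]=cv2.resize(b[170:234,205:265],(200,180),interpolation=0)
cv2.imwrite('pics/'+sys.argv[1],np.hstack([A,B[:400]]))
E
python3 m3.py p3.png cover_glass_carton cuvette_carton; python3 go.py .53 .168 .2 2.9
```

```text
clock: 20.8
position: [0.5479, -0.1817, 0.2229]
tool_rot: [-3.13, 0.074, 3.084]
force: [-0.1, 0.2, -0.3]
grip_width: 0.0854
finger_force: 0.0
cover_glass_carton side 0.56 [243.2, 224.0, 44.1, 40.6]
cover_glass_carton top 0.97 [210.9, 173.5, 36.6, 49.0]
cover_glass_carton (array([ 0.53194216,  0.1642822 , -0.27661503]), np.float64(0.21130617631448279)) ['side', 'top']
cuvette_carton side 0.66 [233.9, 247.7, 51.6, 31.4]
cuvette_carton top 0.65 [220.4, 172.6, 24.8, 53.7]
cuvette_carton (array([ 0.53191087,  0.16989328, -0.1466444 ]), np.float64(0.5274268954561236)) ['side', 'top']
t21.1 pos [ 0.5453 -0.182   0.2205] rpy [-3.129  0.073  3.084] q5,6 [1.01 1.24] w 0.0852
 target [0.53  0.168 0.2  ] | rot [-0.005  0.074  0.183] | cm cur frame [ 3.68 34.88  1.36] | cm target frame [ 9.86 33.62  2.05]
```

View pics/p3.png

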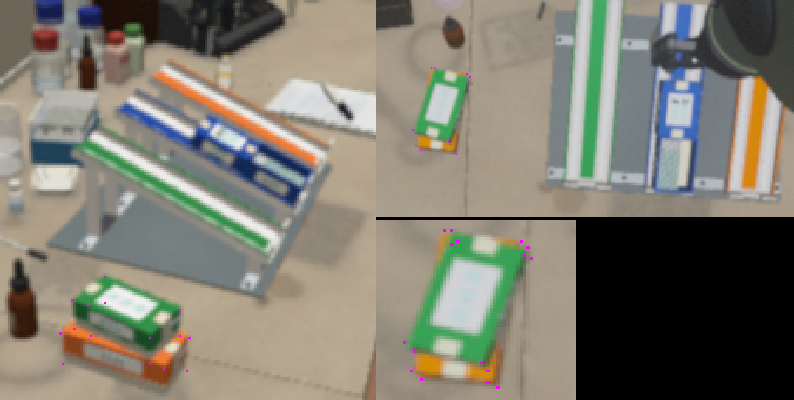

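```bash
python3 -m handwheel '[{"dx":0,"dy":0,"dz":0,"wx":-0.005,"wy":0.074,"wz":0.11,"claw":100},{"dx":0,"dy":0,"dz":0,"wx":0,"wy":0,"wz":0.11,"claw":100},{"dx":1.2,"dy":4.8,"dz":0,"wx":0,"wy":0,"wz":0,"claw":100},{"dx":1.2,"dy":4.8,"dz":0,"wx":0,"wy":0,"wz":0,"claw":100},{"dx":1.2,"dy":4.8,"dz":0,"wx":0,"wy":0,"wz":0,"claw":100},{"dx":1.2,"dy":4.8,"dz":0,"wx":0,"wy":0,"wz":0,"claw":100},{"dx":1.2,"dy":4.8,"dz":0,"wx":0,"wy":0,"wz":0,"claw":100},{"dx":1.2,"dy":4.8,"dz":0,"wx":0,"wy":0,"wz":0,"claw":100}]' >/dev/null; python3 -m handwheel '[{"dx":1.5,"dy":4,"dz":0,"wx":0,"wy":0,"wz":0,"claw":100},{"dx":0,"dy":0,"dz":0,"wx":0,"wy":0,"wz":0,"claw":100},{"dx":0,"dy":0,"dz":0,"wx":0,"wy":0,"wz":0,"claw":100}]'; python3 go.py .532 .1643 .06 2.865
```

```text
clock: 22.48
position: [0.5523, 0.1565, 0.2197]
tool_rot: [-3.138, 0.001, 2.863]
force: [0.0, -0.0, 0.3]
grip_width: 0.0855
finger_force: 0.0
t22.5 pos [0.5523 0.1565 0.2197] rpy [-3.138e+00  1.000e-03  2.863e+00] q5,6 [1.09 0.46] w 0.0855
 target [0.532  0.1643 0.06  ] | rot [-0.004  0.001 -0.002] | cm cur frame [ 2.17  0.25 15.97] | cm target frame [ 2.16  0.19 15.97]
```

```bash
python3 -m handwheel '[{"dx":2.15,"dy":0.2,"dz":0,"wx":-0.004,"wy":0,"wz":0,"claw":100},{"dx":0,"dy":0,"dz":5,"wx":0,"wy":0,"wz":0,"claw":100},{"dx":0,"dy":0,"dz":5,"wx":0,"wy":0,"wz":0,"claw":100},{"dx":0,"dy":0,"dz":3.5,"wx":0,"wy":0,"wz":0,"claw":100},{"dx":0,"dy":0,"dz":1.7,"wx":0,"wy":0,"wz":0,"claw":100},{"dx":0,"dy":0,"dz":0.7,"wx":0,"wy":0,"wz":0,"claw":100},{"dx":0,"dy":0,"dz":0,"wx":0,"wy":0,"wz":0,"claw":100}]'; python3 -m handwheel '[{"dx":0,"dy":0,"dz":0,"wx":0,"wy":0,"wz":0,"claw":0},{"dx":0,"dy":0,"dz":0,"wx":0,"wy":0,"wz":0,"claw":0},{"dx":0,"dy":0,"dz":0,"wx":0,"wy":0,"wz":0,"claw":0},{"dx":0,"dy":0,"dz":0,"wx":0,"wy":0,"wz":0,"claw":0},{"dx":0,"dy":0,"dz":0,"wx":0,"wy":0,"wz":0,"claw":0}]' 60; python3 -m handwheel '[{"dx":0,"dy":0,"dz":-1,"wx":0,"wy":0,"wz":0,"claw":0},{"dx":0,"dy":0,"dz":-3,"wx":0,"wy":0,"wz":0,"claw":0},{"dx":0,"dy":0,"dz":-4.5,"wx":0,"wy":0,"wz":0,"claw":0},{"dx":0,"dy":0,"dz":-5,"wx":0,"wy":0,"wz":-0.11,"claw":0},{"dx":0,"dy":0,"dz":-4.5,"wx":0,"wy":0,"wz":-0.11,"claw":0},{"dx":0,"dy":0,"dz":0,"wx":0,"wy":0,"wz":0,"claw":0}]';python3 go.py .49 -.055 .24 3.09
```

```text
clock: 23.35
position: [0.5328, 0.1652, 0.0617]
tool_rot: [3.14, 0.001, 2.863]
force: [0.3, -0.0, 0.3]
grip_width: 0.0853
finger_force: 0.0
clock: 23.98
position: [0.5328, 0.1652, 0.0621]
tool_rot: [3.14, 0.002, 2.863]
force: [-2.0, -3.2, 12.9]
grip_width: 0.0536
finger_force: 62.0
clock: 24.72
position: [0.5332, 0.1657, 0.2444]
tool_rot: [3.139, 0.005, 3.084]
force: [-0.5, -0.5, -3.2]
grip_width: 0.0534
finger_force: 64.9
t24.7 pos [0.5332 0.1657 0.2444] rpy [3.139 0.005 3.084] q5,6 [1.12 0.64] w 0.0534
 target [ 0.49  -0.055  0.24 ] | rot [ 0.002  0.005 -0.006] | cm cur frame [  3.05 -22.28   0.37] | cm target frame [  3.18 -22.27   0.44]
```

```bash
python3 -m handwheel '[{"dx":0.7,"dy":-4.4,"dz":0,"wx":0.002,"wy":0.005,"wz":-0.006,"claw":0},{"dx":0.7,"dy":-4.5,"dz":0,"wx":0,"wy":-0.09,"wz":0,"claw":0},{"dx":0.7,"dy":-4.5,"dz":0,"wx":0,"wy":-0.09,"wz":0,"claw":0},{"dx":0.7,"dy":-4.5,"dz":0,"wx":0,"wy":-0.09,"wz":0,"claw":0},{"dx":0,"dy":-4.4,"dz":0,"wx":0,"wy":-0.08,"wz":0,"claw":0},{"dx":0,"dy":0,"dz":0,"wx":0,"wy":0,"wz":0,"claw":0},{"dx":0,"dy":0,"dz":0,"wx":0,"wy":0,"wz":0,"claw":0}]';python3 go.py L 0 .115 .05
```

```text
clock: 25.6
position: [0.4923, -0.056, 0.2393]
tool_rot: [-3.141, 0.345, 3.089]
force: [1.0, 0.4, -2.9]
grip_width: 0.0536
finger_force: 64.7
t25.6 pos [ 0.4923 -0.056   0.2393] rpy [-3.141  0.345  3.089] q5,6 [0.56 0.96] w 0.0536
 target [ 0.5144 -0.0561  0.127 ] | rot [-0.001 -0.004 -0.002] | cm cur frame [ 1.72  0.12 11.31] | cm target frame [ 1.77  0.11 11.3 ]
```

```bash
python3 -m handwheel '[{"dx":0.9,"dy":0.1,"dz":2.5,"wx":0,"wy":-0.004,"wz":-0.002,"claw":0},{"dx":0.8,"dy":0,"dz":4,"wx":0,"wy":0,"wz":0,"claw":0},{"dx":0,"dy":0,"dz":3,"wx":0,"wy":0,"wz":0,"claw":0},{"dx":0,"dy":0,"dz":2.5,"wx":0,"wy":0,"wz":0,"claw":0},{"dx":0,"dy":0,"dz":1.5,"wx":0,"wy":0,"wz":0,"claw":0},{"dx":0,"dy":0,"dz":0.5,"wx":0,"wy":0,"wz":0,"claw":0},{"dx":0,"dy":0,"dz":0,"wx":0,"wy":0,"wz":0,"claw":0},{"dx":0,"dy":0,"dz":0,"wx":0,"wy":0,"wz":0,"claw":0}]';python3 go.py L 0 .115 .015
```

```text
clock: 26.6
position: [0.5246, -0.0567, 0.1026]
tool_rot: [-3.14, 0.35, 3.092]
force: [-0.2, -0.6, -1.2]
grip_width: 0.0536
finger_force: 64.7
t26.6 pos [ 0.5246 -0.0567  0.1026] rpy [-3.14   0.35   3.092] q5,6 [0.33 0.32] w 0.0536
 target [ 0.5263 -0.0567  0.0941] | rot [-0.001  0.001  0.001] | cm cur frame [0.13 0.01 0.86] | cm target frame [0.13 0.01 0.86]
```

```bash
python3 -m handwheel '[{"dx":0,"dy":0,"dz":0.4,"wx":0,"wy":0,"wz":0,"claw":0},{"dx":0,"dy":0,"dz":0.25,"wx":0,"wy":0,"wz":0,"claw":0},{"dx":0,"dy":0,"dz":0.1,"wx":0,"wy":0,"wz":0,"claw":0},{"dx":0,"dy":0,"dz":0,"wx":0,"wy":0,"wz":0,"claw":0},{"dx":0,"dy":0,"dz":0,"wx":0,"wy":0,"wz":0,"claw":0}]';python3 go.py L 0 .115 .015
```

```text
clock: 27.22
position: [0.527, -0.057, 0.0951]
tool_rot: [-3.14, 0.35, 3.092]
force: [0.4, -0.8, -2.3]
grip_width: 0.0534
finger_force: 64.7
t27.2 pos [ 0.527  -0.057   0.0951] rpy [-3.14   0.35   3.092] q5,6 [0.32 0.27] w 0.0534
 target [ 0.5263 -0.0567  0.0941] | rot [-0.001  0.001  0.002] | cm cur frame [0.09 0.03 0.07] | cm target frame [0.09 0.03 0.07]
```

```bash
python3 -m handwheel '[{"dx":0,"dy":0,"dz":0.1,"wx":0,"wy":0,"wz":0,"claw":0},{"dx":0,"dy":0,"dz":0,"wx":0,"wy":0,"wz":0,"claw":85},{"dx":0,"dy":0,"dz":0,"wx":0,"wy":0,"wz":0,"claw":85},{"dx":0,"dy":0,"dz":0,"wx":0,"wy":0,"wz":0,"claw":85},{"dx":0,"dy":0,"dz":-2,"wx":0,"wy":0,"wz":0,"claw":85},{"dx":0,"dy":0,"dz":-4,"wx":0,"wy":0,"wz":0,"claw":100},{"dx":-1,"dy":0,"dz":-4,"wx":0,"wy":0.17,"wz":0,"claw":100},{"dx":-1,"dy":-3,"dz":-3,"wx":0,"wy":0.175,"wz":0,"claw":100}]'; python3 -m handwheel '[{"dx":0,"dy":-4,"dz":0,"wx":0,"wy":0,"wz":0,"claw":100},{"dx":0,"dy":-5,"dz":0,"wx":0,"wy":0,"wz":0,"claw":100},{"dx":0,"dy":0,"dz":0,"wx":0,"wy":0,"wz":0,"claw":100}]';python3 m3.py p4.png cuvette_carton; python3 go.py .53 .168 .2 2.98
```

```text
clock: 28.22
position: [0.509, -0.0888, 0.2049]
tool_rot: [-3.112, 0.094, 3.081]
force: [0.7, -1.5, -1.1]
grip_width: 0.0854
finger_force: 0.0
clock: 28.6
position: [0.5029, -0.1839, 0.2053]
tool_rot: [-3.11, 0.097, 3.071]
force: [0.1, -0.2, 0.9]
grip_width: 0.0854
finger_force: 0.0
cuvette_carton side 0.68 [234.9, 240.6, 54.7, 35.3]
cuvette_carton (array([ 0.53549369,  0.16292388, -0.10250074]), np.float64(0.04443760713814782)) ['side']
t28.8 pos [ 0.5039 -0.1791  0.2058] rpy [-3.11   0.098  3.078] q5,6 [0.87 1.25] w 0.0853
 target [0.53  0.168 0.2  ] | rot [-0.026  0.1    0.097] | cm cur frame [-0.35 34.81 -0.47] | cm target frame [ 3.   34.68  0.58]
```

View pics/p4.png

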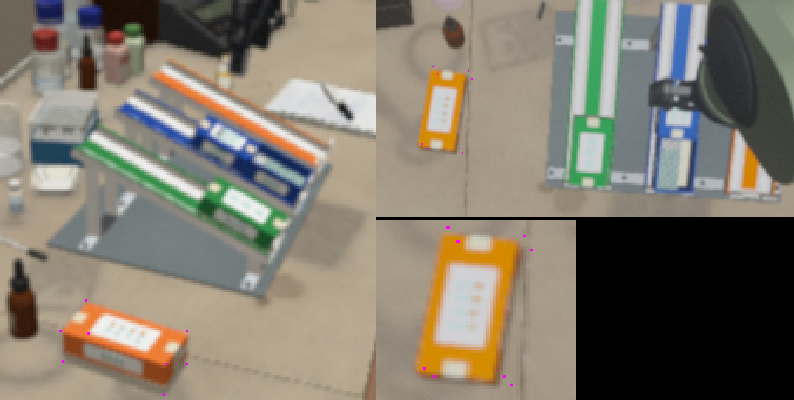

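Run:
```python
from h import *
import pickle
f=pickle.load(open('cal.pkl','rb'))['top']
P=np.array([ray(f,205+(U-376)*.3-.35,170+(V-220)*64/180-.35,.044) for U,V in[(437,233),(521,240),(496,383),(417,377)]])
print(P.mean(0));d=P[0]+P[1]-P[2]-P[3];print(np.arctan2(d[1],d[0]),np.linalg.norm(d)/2,np.linalg.norm(P[0]+P[3]-P[1]-P[2])/2)
```

```text
[0.52934397 0.16789969 0.044     ]
-0.0910377206974738 0.12462347369021733 0.05864541104488239
```

```bash
python3 -m handwheel '[{"dx":0,"dy":0,"dz":-2,"wx":-0.026,"wy":0.1,"wz":0.032,"claw":100},{"dx":0.8,"dy":4.9,"dz":0,"wx":0,"wy":0,"wz":0,"claw":100},{"dx":0.8,"dy":4.9,"dz":0,"wx":0,"wy":0,"wz":0,"claw":100},{"dx":0.8,"dy":4.9,"dz":0,"wx":0,"wy":0,"wz":0,"claw":100},{"dx":0,"dy":4.9,"dz":0,"wx":0,"wy":0,"wz":0,"claw":100},{"dx":0,"dy":4.9,"dz":0,"wx":0,"wy":0,"wz":0,"claw":100},{"dx":0,"dy":4.9,"dz":0,"wx":0,"wy":0,"wz":0,"claw":100},{"dx":0,"dy":4.9,"dz":0,"wx":0,"wy":0,"wz":0,"claw":100}]' >/dev/null; python3 -m handwheel '[{"dx":0,"dy":0,"dz":0,"wx":0,"wy":0,"wz":0,"claw":100},{"dx":0,"dy":0,"dz":0,"wx":0,"wy":0,"wz":0,"claw":100}]'; python3 go.py .532 .166 .018 3.045
```

```text
clock: 30.05
position: [0.5112, 0.1648, 0.2242]
tool_rot: [-3.137, -0.001, 3.045]
force: [0.0, -0.6, -1.1]
grip_width: 0.0856
finger_force: 0.0
t30.1 pos [0.5112 0.1648 0.2242] rpy [-3.137e+00 -1.000e-03  3.045e+00] q5,6 [1.05 0.61] w 0.0856
 target [0.532 0.166 0.018] | rot [-0.004 -0.001 -0.   ] | cm cur frame [-2.09  0.4  20.62] | cm target frame [-2.06  0.32 20.62]
```

```bash
python3 -m handwheel '[{"dx":-2.05,"dy":0.3,"dz":2,"wx":-0.004,"wy":0,"wz":0,"claw":100},{"dx":0,"dy":0,"dz":5,"wx":0,"wy":0,"wz":0,"claw":100},{"dx":0,"dy":0,"dz":5,"wx":0,"wy":0,"wz":0,"claw":100},{"dx":0,"dy":0,"dz":5,"wx":0,"wy":0,"wz":0,"claw":100},{"dx":0,"dy":0,"dz":2.5,"wx":0,"wy":0,"wz":0,"claw":100},{"dx":0,"dy":0,"dz":1.1,"wx":0,"wy":0,"wz":0,"claw":100},{"dx":0,"dy":0,"dz":0,"wx":0,"wy":0,"wz":0,"claw":100}]'; python3 -m handwheel '[{"dx":0,"dy":0,"dz":0,"wx":0,"wy":0,"wz":0,"claw":0},{"dx":0,"dy":0,"dz":0,"wx":0,"wy":0,"wz":0,"claw":0},{"dx":0,"dy":0,"dz":0,"wx":0,"wy":0,"wz":0,"claw":0},{"dx":0,"dy":0,"dz":0,"wx":0,"wy":0,"wz":0,"claw":0},{"dx":0,"dy":0,"dz":0,"wx":0,"wy":0,"wz":0,"claw":0}]' 70; python3 -m handwheel '[{"dx":0,"dy":0,"dz":-1,"wx":0,"wy":0,"wz":0,"claw":0},{"dx":0,"dy":0,"dz":-3,"wx":0,"wy":0,"wz":0,"claw":0},{"dx":0,"dy":0,"dz":-5,"wx":0,"wy":0,"wz":0,"claw":0},{"dx":0,"dy":0,"dz":-5,"wx":0,"wy":0,"wz":0,"claw":0},{"dx":0,"dy":0,"dz":-5,"wx":0,"wy":0,"wz":0,"claw":0},{"dx":0,"dy":0,"dz":-5,"wx":0,"wy":0,"wz":-0.045,"claw":0},{"dx":0,"dy":0,"dz":0,"wx":0,"wy":0,"wz":0,"claw":0}]';python3 go.py .5 -.295 .26 3.09
```

```text
clock: 30.92
position: [0.5322, 0.1649, 0.0185]
tool_rot: [3.141, -0.001, 3.043]
force: [-0.4, -0.2, 0.3]
grip_width: 0.0855
finger_force: 0.0
clock: 31.55
position: [0.5328, 0.1656, 0.0198]
tool_rot: [3.141, 0.001, 3.043]
force: [-2.1, -0.4, 14.2]
grip_width: 0.0549
finger_force: 73.4
clock: 32.42
position: [0.5333, 0.1658, 0.2621]
tool_rot: [3.14, 0.004, 3.089]
force: [0.5, 0.3, -3.6]
grip_width: 0.0544
finger_force: 75.5
t32.4 pos [0.5333 0.1658 0.2621] rpy [3.14  0.004 3.089] q5,6 [1.14 0.7 ] w 0.0544
 target [ 0.5   -0.295  0.26 ] | rot [ 0.002  0.004 -0.001] | cm cur frame [  0.88 -46.2    0.13] | cm target frame [  0.95 -46.19   0.21]
```

```bash
python3 -m handwheel '[{"dx":0.1,"dy":-4.2,"dz":0,"wx":0.002,"wy":0.004,"wz":0,"claw":0},{"dx":0.1,"dy":-5.5,"dz":0,"wx":0,"wy":0,"wz":0,"claw":0},{"dx":0.1,"dy":-5.5,"dz":0,"wx":0,"wy":0,"wz":0,"claw":0},{"dx":0.1,"dy":-5.5,"dz":0,"wx":0,"wy":0,"wz":0,"claw":0},{"dx":0.1,"dy":-5.5,"dz":0,"wx":0,"wy":0,"wz":0,"claw":0},{"dx":0.1,"dy":-5.5,"dz":0,"wx":0,"wy":-0.09,"wz":0,"claw":0},{"dx":0.1,"dy":-5.5,"dz":0,"wx":0,"wy":-0.09,"wz":0,"claw":0},{"dx":0,"dy":-5.5,"dz":0,"wx":0,"wy":-0.09,"wz":0,"claw":0}]'>/dev/null; python3 -m handwheel '[{"dx":0,"dy":-3.5,"dz":0,"wx":0,"wy":-0.08,"wz":0,"claw":0},{"dx":0,"dy":0,"dz":0,"wx":0,"wy":0,"wz":0,"claw":0},{"dx":0,"dy":0,"dz":0,"wx":0,"wy":0,"wz":0,"claw":0}]';python3 go.py L 2 .12 .05
```

```text
clock: 33.8
position: [0.5004, -0.2951, 0.2586]
tool_rot: [-3.141, 0.344, 3.089]
force: [0.3, -0.2, -3.0]
grip_width: 0.0544
finger_force: 75.5
t33.8 pos [ 0.5004 -0.2951  0.2586] rpy [-3.141  0.344  3.089] q5,6 [0.68 1.63] w 0.0544
 target [ 0.5068 -0.296   0.1287] | rot [-0.002 -0.005 -0.002] | cm cur frame [ 3.77 -0.04 12.44] | cm target frame [ 3.84 -0.05 12.42]
```

```bash
python3 -m handwheel '[{"dx":2,"dy":0,"dz":2.5,"wx":-0.002,"wy":-0.005,"wz":-0.002,"claw":0},{"dx":1.8,"dy":0,"dz":4,"wx":0,"wy":0,"wz":0,"claw":0},{"dx":0,"dy":0,"dz":3,"wx":0,"wy":0,"wz":0,"claw":0},{"dx":0,"dy":0,"dz":2,"wx":0,"wy":0,"wz":0,"claw":0},{"dx":0,"dy":0,"dz":1.5,"wx":0,"wy":0,"wz":0,"claw":0},{"dx":0,"dy":0,"dz":0,"wx":0,"wy":0,"wz":0,"claw":0},{"dx":0,"dy":0,"dz":0,"wx":0,"wy":0,"wz":0,"claw":0}]';python3 go.py L 2 .12 .0168
```

```text
clock: 34.67
position: [0.5098, -0.2955, 0.1244]
tool_rot: [-3.141, 0.35, 3.092]
force: [-0.7, 0.2, -3.6]
grip_width: 0.0546
finger_force: 75.3
t34.7 pos [ 0.5098 -0.2955  0.1244] rpy [-3.141  0.35   3.092] q5,6 [0.38 1.42] w 0.0546
 target [ 0.5181 -0.2966  0.0975] | rot [-0.     0.001  0.002] | cm cur frame [ 0.14 -0.06  2.81] | cm target frame [ 0.14 -0.06  2.81]
```

```bash
python3 -m handwheel '[{"dx":0,"dy":-0.05,"dz":1.2,"wx":0,"wy":0,"wz":0.002,"claw":0},{"dx":0,"dy":0,"dz":0.9,"wx":0,"wy":0,"wz":0,"claw":0},{"dx":0,"dy":0,"dz":0.4,"wx":0,"wy":0,"wz":0,"claw":0},{"dx":0,"dy":0,"dz":0.2,"wx":0,"wy":0,"wz":0,"claw":0},{"dx":0,"dy":0,"dz":0,"wx":0,"wy":0,"wz":0,"claw":0},{"dx":0,"dy":0,"dz":0,"wx":0,"wy":0,"wz":0,"claw":0}]';python3 go.py L 2 .12 .0168
```

```text
clock: 35.42
position: [0.5187, -0.2974, 0.0987]
tool_rot: [3.142, 0.35, 3.089]
force: [0.2, 0.3, -2.4]
grip_width: 0.0545
finger_force: 75.6
t35.4 pos [ 0.5187 -0.2974  0.0987] rpy [3.142 0.35  3.089] q5,6 [0.33 1.37] w 0.0545
 target [ 0.5181 -0.2966  0.0975] | rot [-0.     0.001 -0.001] | cm cur frame [0.1  0.08 0.09] | cm target frame [0.1  0.08 0.09]
```

```bash
python3 -m handwheel '[{"dx":0,"dy":0.08,"dz":0.1,"wx":0,"wy":0,"wz":0,"claw":0},{"dx":0,"dy":0,"dz":0,"wx":0,"wy":0,"wz":0,"claw":85},{"dx":0,"dy":0,"dz":0,"wx":0,"wy":0,"wz":0,"claw":85},{"dx":0,"dy":0,"dz":0,"wx":0,"wy":0,"wz":0,"claw":85},{"dx":0,"dy":0,"dz":-2,"wx":0,"wy":0,"wz":0,"claw":85},{"dx":0,"dy":0,"dz":-4,"wx":0,"wy":0,"wz":0,"claw":100},{"dx":-1,"dy":0,"dz":-4,"wx":0,"wy":0.17,"wz":0,"claw":100},{"dx":-1,"dy":0,"dz":-4,"wx":0,"wy":0.175,"wz":0,"claw":100}]'; python3 -m handwheel '[{"dx":0,"dy":-4,"dz":-3,"wx":0,"wy":0,"wz":0,"claw":100},{"dx":0,"dy":-5,"dz":-3,"wx":0,"wy":0,"wz":0,"claw":100},{"dx":0,"dy":-5,"dz":0,"wx":0,"wy":0,"wz":0,"claw":100},{"dx":0,"dy":-5,"dz":0,"wx":0,"wy":0,"wz":0,"claw":100},{"dx":0,"dy":0,"dz":0,"wx":0,"wy":0,"wz":0,"claw":100}]';python3 m3.py p5.png
```

```text
clock: 36.42
position: [0.4962, -0.2988, 0.2187]
tool_rot: [-3.136, 0.069, 3.085]
force: [-0.3, 0.2, -1.0]
grip_width: 0.0854
finger_force: 0.0
clock: 37.05
position: [0.4809, -0.491, 0.2767]
tool_rot: [-3.136, 0.073, 3.082]
force: [0.9, 0.0, 0.1]
grip_width: 0.0855
finger_force: 0.0
```

View pics/p5.png

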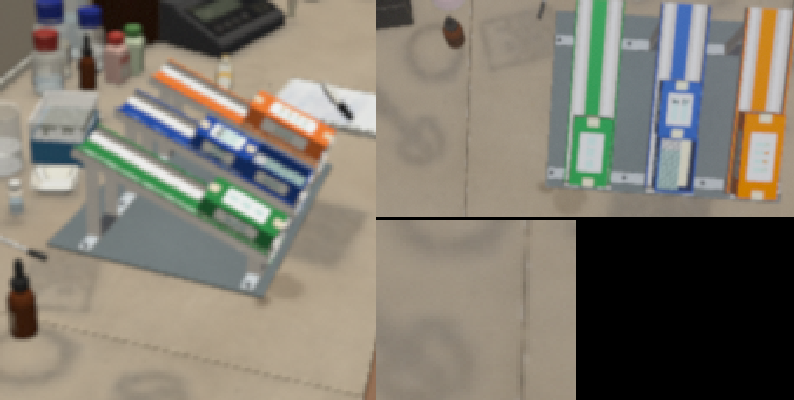

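Run:
```python
from h import *
import sys
a=grab('side');b=grab('top')
A=cv2.resize(a['frame'][140:220,280:355],(400,426),interpolation=2);B=cv2.resize(b['frame'][195:265,405:462],(347,426),interpolation=2)
cv2.imwrite('pics/p6.png',np.hstack([A,B]))
```

```text
(no output)
```

View pics/p6.png

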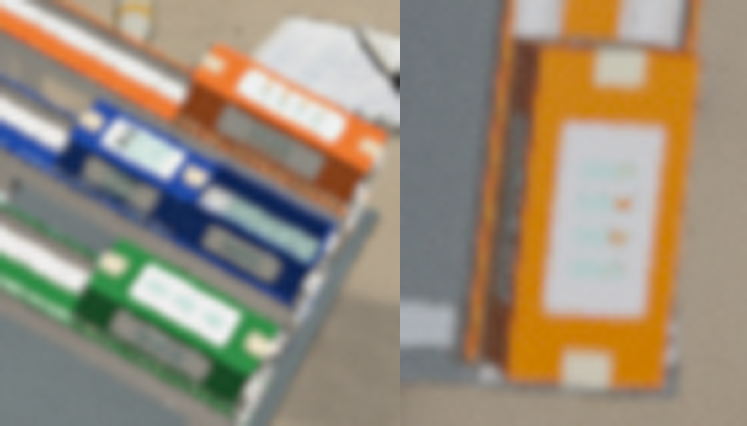

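Run:
```python
from h import *
from go import lane
import pickle
f=pickle.load(open('cal.pkl','rb'))
for y in(-.004,0,.004):
  for z in(-.002,.008): print(y,z,proj(f['top'],np.array([lane(2,.061+a*.061,y+b*.028,z+.044) for a,b in((1,1),(1,-1),(-1,-1),(-1,1))])).round(1).tolist())
print(optics.masks_of('vial','side')[0]['rect'],[optics.masks_of('dropper_bottle',c)[:1] and optics.masks_of('dropper_bottle',c)[0]['rect'] for c in('side','top')])
```

```text
-0.004 -0.002 [[431.2, 202.6], [457.7, 204.2], [450.6, 259.3], [424.8, 257.6]]
-0.004 0.008 [[432.8, 203.2], [459.5, 204.8], [452.4, 260.5], [426.2, 258.8]]
0 -0.002 [[429.4, 202.5], [455.8, 204.1], [448.8, 259.2], [423.0, 257.5]]
0 0.008 [[430.9, 203.1], [457.6, 204.7], [450.5, 260.4], [424.4, 258.7]]
0.004 -0.002 [[427.5, 202.4], [453.9, 204.0], [446.9, 259.1], [421.1, 257.4]]
0.004 0.008 [[429.0, 203.0], [455.7, 204.6], [448.6, 260.3], [422.5, 258.6]]
[317.4, 299.1, 10.1, 24.9] [[211.4, 217.3, 17.2, 39.3], [232.0, 139.9, 17.0, 20.8]]
```

Each corner of the orange carton is within about 2 px of its predicted position lying flat and centred (y ≈ +2 mm), and the bottle and vial have not moved.

```bash
python3 -c "
from workcell import job_done
print(job_done())"
```

```text
the job is handed in; nothing more can be done
None
```

All four cartons are in their own lanes at the stops, with the opened blue ahead of the sealed one; the last pictures show them seated and the bottle and vial in place, and I handed the job in at about 37 s (no verdict came back).

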